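# Open a slicer guard and feed the cheese

### The arm

A 6-joint arm with a two-finger parallel gripper is mounted at the origin on a cart in front of the work surface, level with it; the furniture and walls round the work are solid. World frame = base frame: x ahead of the robot, y to its left, z up, the work surface at z = 0. Lengths are in mm, angles in degrees, forces in N, time in s.
With the tool pointing down it reaches from about 250 to 775 mm from the base axis. Payload 4 kg.
Tool frame: the origin (TCP) lies midway between the tips of the shut fingers; the grasp point (between the pads) lies 19 mm behind it; z points along the fingers, y is the direction in which the jaws open and shut (so a half turn about z gives the same grasp; the last joint's range is limited). The gripper opens to 94 mm and grips with 3 to 60 N. Pads are 16 mm wide; open, the fingers measure 119 mm over their backs; the gripper's body (75 mm by 177 mm) begins 78 mm behind the grasp point.
Start: joints at [-76.897, 4.996, 78.535, -0, 96.463, -5.907], TCP at [179.158, -520.022, 205.506] pointing down, gripper open.
Joint ranges: [-177.83, 177.83], [-43.37, 116.18], [15.69, 146.23], [-61.86, 241.86], [9.47, 152.12], [-147.06, 147.06]. Speed limits (degrees/s): [159.86, 159.86, 180, 180, 180, 180].

### API

Orientations are given as [roll, pitch, yaw] about the fixed x, y, z axes, in that order (R = Rz(yaw) Ry(pitch) Rx(roll)).
In Python, from station import readout, eyes, ticket, outline_of gives the robot as it stands. The module is installed in compiled form; this text tells all that it offers.
- The arm moves only by the tool move_arm, never from a script. Its argument "rows" is a list that holds one entry, the list of rows, each a list of 7 numbers: the shift along the tool's x, y, z in mm, then the turn, a rotation vector about the tool's x, y, z in degrees, then the gripper's target within -1 to 1 (fully open at 1, half-way at 0, shut at -1). In form: [[[tx, ty, tz, wx, wy, wz, fingers], ...]]. A call has 1 to 5 rows; each row is the pose to reach, as a shift and turn from the pose measured when the call began, along the tool's axes at that moment; what a row does not reach only later rows make up. A row lasts 1/10 s, in which the tool goes at most 50 mm and 8.59 degrees, less where a joint would pass 70% of its speed; a pose out of reach is approached as far as the arm can. A call with a gripper value outside its range is refused whole. The fingers move at their own pace and stop on an object; "newtons" is the grip in N (left out, the last holds). Time passes only in rows, so rows that repeat a pose let the fingers close. It gives the time, the measured TCP pose, the force and the opening at its end, in the units of the state.
- readout.state(): the state, without advancing time (a new reading comes with each control period).
- eyes.snapshot(name): name is "side" or "top"; returns (picture, depth): 420x560x3 uint8, red, green, blue; 420x560 float32, mm along the optical axis (not along the pixel's ray), 0 where there is no reading.
- eyes.camera_model(name): a dict with "mtx" (3x3 intrinsics, pixels), "distortion" ([k1, k2, p1, p2, k3] as OpenCV has them; the pictures are not rectified), "T" (4x4, takes a point from camera to world coordinates). Camera axes: x right, y down, z forward; pixel columns grow to the right and rows downward; lengths in mm; the calibration is good to about 2 mm. A picture is of the moment at which its call begins. camera_model takes no time and is no camera call.
- ticket.hand_in(): hands the job in, once; it reports no verdict.
Trained networks look in the newest picture that a camera, given by its name, has taken for a name from the list of things; names that differ only in an ending like _2 or _b are one class to them, and where a whole thing is asked for, a point or a joint stands for the part that bears it (a point fixed in the world has none). Each returns a list of dicts, best first, with "p" (0 to 1); they miss things now and then, are a little off and sometimes report something else, mostly with a low value. They report only what shows in the picture. A call takes as long as a camera call. They do not tell look-alikes from the thing itself.
- outline_of(camera, label): "pixels" (420x560 bool, what is visible of it) and "position" ([row, column] in pixels, amid what is visible of it).
The state is a dict: "time_s": time; "joints": joint angles; "qvel": joint speeds; "effort": joint torques, N m; "eef_pos": TCP position; "orientation": TCP orientation; "contact_force": force on the tool from outside, world axes, zero at the start; "moment": the same for the moment, N m; "finger_gap": finger opening in mm.
Only numpy, scipy, OpenCV 4.12 (cv2) and the standard library are available. Lean on these libraries where they do the work, as an engineer would, in place of code of your own. Each camera call takes 0.05 s, during which the arm holds its last target. There are 200 camera calls.

### The job

Take the slicer's knobbed lever through its zigzag gate, from the front slot across to the middle run and on into the back slot as far as it goes, which slides the guard back out of the way. Then pick up the wooden pusher and with it, never touching the cheese with the gripper, feed the cheese block past the guard until it stands squarely against the stop plate, keeping it flush against the fence from where it passes the guard. Leave the lever in the back slot, let go of the pusher so that it stands on its flat underside, and leave the things round about alone.

Things in the scene. Friction and masses are not known exactly. Their poses are not given: they have to be found in the camera images.
- slicer: Low metal food slicer fixed to the worktop, 120 x 450 mm, long side along its own y. Origin: on its underside. Own axes: x away from the robot (at yaw 0), y along the feed to the robot's left, z up. Bed: flat, x -66..+54 mm, y -200..+250 mm, top at z 12 mm; its front side is open. The slide of the guard juts out behind, to x +116 mm at y 40..64 mm. From right to left along y: feed bed, guard, stop plate, lever housing.
- fence_face (a point): Upper edge of the fence face. The fence is a steel rail along the back of the bed: its face towards the robot is at slicer x +30 mm, it is 12 mm thick, runs y -200..+141 mm and its top is at z 47 mm. It lies at x 30, y -30, z 47 mm of the slicer.
- guard_line (a point): Point on the bed under the guard (slicer x 0, y 52, z 12 mm). The guard is an upright grey plate, 6 mm thick, 63 mm wide along slicer x, z 50..85 mm, above fence height; it slides back with the lever. It covers slicer x from lever_fore + 10 mm to lever_fore + 73 mm, so it blocks the 50 mm high cheese until the lever is in the back slot. A rod at z 56 mm joins it to the lever.
- gate_center (a point): Centre of the gate plate's top (slicer x 0, y 200, z 75 mm); plate 108 x 72 mm, 6 mm thick, on a grey housing. The stalk (8 mm thick) runs in a 13 mm wide zigzag channel; its centre line in slicer x, y from this point, mm: front slot (-33, -13), (-11, -13), across to (-11, +13), middle run to (+11, +13), across to (+11, -13), back slot (+33, -13). Hard walls.
- lever_fore (a joint): Travel of the lever and its carriage fore and aft, m: grows as it goes away from the robot (slicer +x). About -0.033 in the front slot, -0.011 and +0.011 at the cross-overs, +0.033 in the back slot (walls stop it at about +-0.035). The lever stays where it is left (friction 1.5 N).
- lever_side (a joint): Sideways lean of the lever, rad: 0 upright, which is the lane of the middle run; negative leans to the robot's right (slicer -y). About -0.41 in the lane of the front and back slots. It stays where it is left (light friction).
- lever_knob (a point): Centre of the black ball knob, 32 mm in diameter, 105 mm from the lever's hinge. Hinge: x lever_fore, y 213, z 12 mm of the slicer, its axis along slicer x. With b = lever_side the knob is 105 x (sin b) mm along slicer y and 105 x (cos b) mm above the hinge; the stalk crosses the gate plate 60 mm above the hinge, 60 x (tan b) mm along y.
- cheese: Plain block of cheese, 60 mm (own x) x 100 mm (own y) x 50 mm high, 0.2 to 0.4 kg, loose on the bed to the right of the guard, its long side roughly along the feed, 4 to 12 mm off the fence. Origin: centre of the underside. Flush against the fence, its origin is at slicer x 0.
- cheese_front (a point): Centre of the cheese's leading end face (own +y end), which shall meet the stop plate.
- stop_face (a point): Point on the face of the stop plate (slicer x 0, y 130, z 37 mm) that the centre of the cheese's leading end meets when fully fed; axes as the slicer's. The plate stands across the bed, x -55..+42 mm, 11 mm thick, top at z 48 mm.
- pusher: Loose wooden pusher, 0.16 kg, standing on the worktop right of the slicer, head away from the robot. Origin: underside, below the middle of the upright handle. Own x points along the bar to the head, y to the left of that. Handle: post 34 mm (x) x 20 mm (y), top at z 94 mm. Bar: x -20..+140 mm, 24 mm wide, 26 mm high.
- pusher_head (a point): Middle of the pusher head's pushing face (own x 152, y 0, z 15 mm). Head: cross plate, y -27..+42 mm, and on the left a side finger that runs on to x 212 mm, inner face at y +32 mm, 10 mm thick; all 30 mm high. The cheese's rear end (60 mm wide) fits beside the finger; in use the finger is on the open side and presses the cheese to the fence.
- salt_shaker: Bystander: glass salt shaker, 44 x 44 x 90 mm, behind the slicer. Origin under its centre.
- lemon: Bystander: lemon, 72 mm long, right rear. Origin under its centre.
- spice_jar: Bystander: square spice jar with black lid, 44 x 44 x 107 mm, behind the slicer. Origin under its centre.
- teaspoon: Bystander: steel teaspoon, 132 mm long, behind the slicer. Origin under its centre.
- sprout_01: Bystander: sprout, 51 mm, behind the slicer. Origin under its centre.
- sprout_39: Bystander: sprout, 49 mm, to the right of the pusher. Origin under its centre.
- honey_bottle: Bystander: squeeze bottle with a red cap, 59 x 70 x 164 mm, left of the slicer. Origin under its centre.
Things that resemble listed ones, but are neither listed nor needed, are in the scene too. What is shaped like the cheese but blue is not meant.

How it is judged (in metres and radians):
On the way, in this order (a step that is already met when the one before it is completed fails the run):
1. the lever has crossed into the middle run of the gate (value of joint lever_side above -0.09 rad), for 0.05 s.
2. the lever is at the end of the back slot (value of joint lever_fore above 0.027 m and value of joint lever_side below -0.3 rad), for 0.2 s.
3. the cheese is past the guard, pushed by the pusher (y of cheese_front in the frame of slicer above 0.07 m and contact force between pusher and cheese above 0.1 N).
4. the cheese stands against the stop plate and the fence (y of cheese_front in the frame of stop_face above -0.005 m and x of cheese_front in the frame of stop_face above -0.005 m and x of cheese in the frame of slicer above -0.005 m and z of cheese in the frame of slicer below 0.017 m and angle between cheese's own z axis and vertical below 0.06 rad), for 0.2 s.
At the end, for the whole second after the job is handed in: The lever is in the back slot (lever_fore over 27 mm, lever_side under -0.30); the cheese lies flat on the bed with its front within 5 mm of the stop plate and its front and middle within 5 mm of the fence line; the pusher is released, at rest and upright (within 0.12 rad) (all of step 2 and all of step 4 and linear speed of each of cheese, pusher below 0.01 m/s and angle between pusher's own z axis and vertical below 0.12 rad); the robot touches nothing.
It fails at once if the gripper touches the cheese (contact force between any of the fingers, the arm and cheese above 0.5 N).
It fails at once if the cheese strays more than 10 mm from the fence, or turns more than 0.15 rad, once its front has passed the guard (y of cheese_front in the frame of slicer above 0.06 m and (x of any of cheese_front, cheese in the frame of slicer below -0.01 m or angle between the y axis of cheese and the y axis of slicer, either way round above 0.15 rad)).
It fails at once if a bystander is moved more than 30 mm (distance of any of salt_shaker, lemon, spice_jar, teaspoon, sprout_01, sprout_39, honey_bottle from where it was at the start of the episode above 0.03 m).
It also fails if it takes over 69 s, if anything falls off the work surface, if the arm or the gripper's body presses on something with over 40 N, if the wrist force passes 120 N, or if a joint passes its speed limit or range.

## Working session

There is one attempt and no reset: what is moved stays moved. The work goes in short steps, Python scripts to look and compute and a tool call to move; the robot and the scene stay as the last step left them, time stands still between calls to the robot, and variables do not carry over. Pictures are saved under pics/ and viewed, about 8 in all and at most 12, crops included, and the job is handed in when it is done.

Besides the shell and the picture viewer there is one more tool, called after ">>>" as a command line: name --argument value ..., lists and objects as JSON in quotes. move_arm: Moves the arm, as the interface text tells. Its arguments: {"type":"object","properties":{"rows":{"type":"array","items":{"type":"array","items":{"type":"array","items":{"type":"number"}}}},"newtons":{"type":"number"}},"required":["rows"]}

```bash
mkdir -p pics; python3 - <<'E'
from station import readout, eyes
import cv2, numpy as np
s=readout.state(); print(s)
for n in ("top","side"):
    p,d=eyes.snapshot(n); cv2.imwrite(f"pics/{n}0.png",p[:,:,::-1]); np.savez(f"{n}0.npz",p=p,d=d)
    m=eyes.camera_model(n); print(n,m)
E
```

```text
{'time_s': 0.0, 'joints': array([-7.68980916e+01,  5.04033663e+00,  7.86220771e+01, -1.52642944e-03,
        9.64640498e+01, -5.90662502e+00]), 'qvel': array([-0.03421626, -0.00561543, -0.0942377 ,  0.03457129, -0.03228496,
       -0.01342156]), 'effort': array([-2.34251547e-04, -3.40183389e+01, -3.02427793e+01,  7.19074742e-02,
        3.30987526e-02, -1.85267440e-04]), 'eef_pos': array([ 179.00826414, -519.48001813,  204.31610292]), 'orientation': array([-1.79874052e+02, -1.15049994e-02,  1.90083506e+01]), 'contact_force': array([ 0.61135661, -1.02693095,  0.09162654]), 'moment': array([ 0.03301985, -0.03929965,  0.01329422]), 'finger_gap': 93.640445059774}
top {'mtx': array([[538.69110307,   0.        , 283.47888304],
       [  0.        , 538.69110307, 209.17998299],
       [  0.        ,   0.        ,   1.        ]]), 'distortion': array([0.00107522, 0.        , 0.        , 0.        , 0.        ]), 'T': array([[-3.15544832e-01, -7.40861595e-01,  5.92921206e-01,
        -5.66835716e+02],
       [-9.48769353e-01,  2.57108154e-01, -1.83663037e-01,
         3.39385631e+02],
       [-1.63759864e-02, -6.20499391e-01, -7.84035925e-01,
         1.54241178e+03],
       [ 0.00000000e+00,  0.00000000e+00,  0.00000000e+00,
         1.00000000e+00]])}
side {'mtx': array([[383.9902978 ,   0.        , 280.12990792],
       [  0.        , 383.9902978 , 213.47917026],
       [  0.        ,   0.        ,   1.        ]]), 'distortion': array([-0.00527635,  0.        ,  0.        ,  0.        ,  0.        ]), 'T': array([[ 9.90697648e-01, -5.95514067e-02,  1.22359310e-01,
         4.06825023e+02],
       [-1.35941770e-01, -4.73834490e-01,  8.70057878e-01,
        -9.86533757e+02],
       [ 6.16489048e-03, -8.78598035e-01, -4.77522238e-01,
         6.45002903e+02],
       [ 0.00000000e+00,  0.00000000e+00,  0.00000000e+00,
         1.00000000e+00]])}
```

View pics/top0.png

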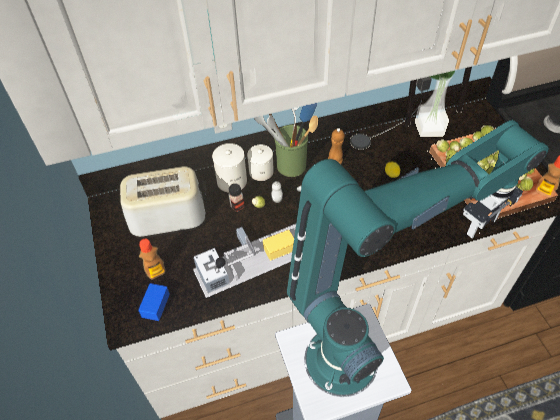

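View pics/side0.png

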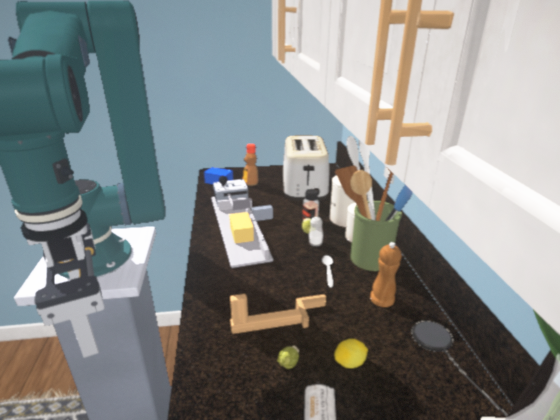

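The top view shows the slicer at (row 255, col 255) with the yellow cheese at (243, 278). A blue look-alike block is at (302, 153), and the arm hides the pusher. The side view shows the pusher at (row 313, col 275), the cheese at (228, 241), and the lever and gate at (190, 232).

```bash
cat > h.py <<'E'
import numpy as np, cv2
from station import readout, eyes, outline_of
def cloud(n,d):
    m=eyes.camera_model(n); K=m["mtx"]; T=m["T"]
    v,u=np.mgrid[0:420,0:560]
    q=cv2.undistortPoints(np.stack([u,v],-1).reshape(-1,1,2).astype(float),K,m["distortion"]).reshape(420,560,2)
    P=np.dstack([q*d[...,None],d])
    W=P@T[:3,:3].T+T[:3,3]; W[d==0]=np.nan
    return W
def proj(n,X):
    m=eyes.camera_model(n); T=np.linalg.inv(m["T"])
    return cv2.projectPoints(np.asarray(X,float).reshape(-1,1,3),cv2.Rodrigues(T[:3,:3])[0],T[:3,3],m["mtx"],m["distortion"])[0].reshape(-1,2)
E
python3 - <<'E'
from h import *
for n in ("top","side"):
    p,d=eyes.snapshot(n); W=cloud(n,d); np.savez(f"{n}1.npz",p=p,d=d,W=W)
    for l in ["slicer","lever_knob","cheese","pusher","salt_shaker","lemon","spice_jar","teaspoon","sprout_01","sprout_39","honey_bottle"]:
        for i,o in enumerate(outline_of(n,l)):
            if o["p"]<.3: continue
            w=W[o["pixels"]]; w=w[~np.isnan(w[:,0])]
            if len(w)==0: continue
            print(n,l,round(o["p"],2),np.round(o["position"]),o["pixels"].sum(),np.round(np.percentile(w,[2,50,98],axis=0)).tolist())
            np.save(f"m_{n}_{l}_{i}.npy",o["pixels"])
E
```

```text
top slicer 0.73 [265. 237.] 3320 [[341.0, 8.0, -0.0], [401.0, 204.0, 20.0], [517.0, 336.0, 110.0]]
top lever_knob 0.51 [262. 216.] 114 [[365.0, 240.0, 3.0], [376.0, 264.0, 111.0], [470.0, 277.0, 127.0]]
top cheese 0.78 [245. 276.] 701 [[394.0, 4.0, 10.0], [420.0, 56.0, 58.0], [472.0, 101.0, 69.0]]
top cheese 0.65 [302. 156.] 823 [[305.0, 446.0, -2.0], [349.0, 490.0, 47.0], [409.0, 537.0, 56.0]]
top pusher 0.43 [201. 259.] 125 [[624.0, 39.0, 5.0], [637.0, 61.0, 33.0], [660.0, 82.0, 44.0]]
top salt_shaker 0.69 [195. 276.] 188 [[630.0, -30.0, 4.0], [639.0, -9.0, 50.0], [660.0, 6.0, 90.0]]
top lemon 0.44 [168. 391.] 184 [[593.0, -481.0, 18.0], [613.0, -457.0, 42.0], [647.0, -438.0, 57.0]]
top spice_jar 0.71 [195. 237.] 311 [[640.0, 117.0, 6.0], [652.0, 138.0, 73.0], [683.0, 157.0, 110.0]]
top sprout_01 0.43 [200. 257.] 91 [[623.0, 43.0, 19.0], [637.0, 61.0, 34.0], [655.0, 79.0, 45.0]]
top sprout_01 0.41 [260. 149.] 649 [[458.0, 439.0, 11.0], [473.0, 468.0, 77.0], [498.0, 496.0, 166.0]]
top sprout_39 0.43 [200. 257.] 91 [[623.0, 43.0, 19.0], [637.0, 61.0, 34.0], [655.0, 79.0, 45.0]]
top s
[... 1146 characters left out ...]
[210. 238.] 2926 [[349.0, -105.0, 3.0], [424.0, 142.0, 18.0], [525.0, 316.0, 102.0]]
side teaspoon 0.58 [262. 331.] 146 [[647.0, -220.0, 0.0], [659.0, -133.0, 5.0], [681.0, -96.0, 11.0]]
side sprout_01 0.65 [226. 306.] 101 [[628.0, 37.0, 8.0], [638.0, 48.0, 30.0], [649.0, 72.0, 42.0]]
side sprout_01 0.59 [354. 287.] 332 [[484.0, -470.0, 5.0], [502.0, -458.0, 27.0], [521.0, -437.0, 36.0]]
side sprout_39 0.65 [226. 306.] 101 [[628.0, 37.0, 8.0], [638.0, 48.0, 30.0], [649.0, 72.0, 42.0]]
side sprout_39 0.59 [354. 287.] 332 [[484.0, -470.0, 5.0], [502.0, -458.0, 27.0], [521.0, -437.0, 36.0]]
side honey_bottle 0.94 [169. 248.] 486 [[461.0, 433.0, 4.0], [488.0, 449.0, 71.0], [513.0, 653.0, 162.0]]
```

```bash
cat > fit.py <<'E'
from h import *
from scipy.optimize import least_squares
# boxes: xlo,xhi,ylo,yhi,zlo,zhi
SL=[(-66,54,-200,250,0,12),(30,42,-200,141,12,47),(-55,42,130,141,12,48),(-54,54,164,236,69,75),(-50,50,168,232,12,69)]
def guard(lf): return [(lf+10,lf+73,49,55,50,85)]
CH=[(-30,30,-50,50,0,50)]
PU=[(-17,17,-10,10,26,94),(-20,140,-12,12,0,26),(140,152,-27,42,0,30),(152,212,32,42,0,30)]
def sdf(P,boxes):
    r=[]
    for b in boxes:
        b=np.array(b,float); c=(b[0::2]+b[1::2])/2; h=(b[1::2]-b[0::2])/2
        q=np.abs(P-c)-h
        r.append(np.linalg.norm(np.maximum(q,0),axis=1)+np.minimum(q.max(1),0))
    return np.min(r,axis=0)
def fit(P,boxes,x0,z0=0,dz=0,fs=2,trim=30):
    """x,y,yaw(deg),z in world"""
    def res(v,P=P):
        a=np.radians(v[2]); R=np.array([[np.cos(a),-np.sin(a)],[np.sin(a),np.cos(a)]])
        L=np.column_stack([(P[:,:2]-v[:2])@R,P[:,2]-z0-v[3]])
        return sdf(L,boxes)
    def f(v): return np.append(np.clip(res(v),-trim,trim),v[3]*np.sqrt(len(P))*.3)
    s=least_squares(f,list(x0)+[0],loss="soft_l1",f_scale=fs,x_scale=[1,1,1,1],diff_step=1e-4)
    r=np.abs(res(s.x)); return s.x,np.median(r),np.percentile(r,90),len(P)
def crop(W,lo,hi):
    w=W.reshape(-1,3); w=w[~np.isnan(w[:,0])]
    return w[((w>lo)&(w<hi)).all(1)]
E
python3 - <<'E'
from fit import *
C={n:np.load(f"{n}1.npz")["W"] for n in ("top","side")}
L=lambda n,l,i=0:(lambda w:w[~np.isnan(w[:,0])])(C[n][cv2.erode(np.load(f"m_{n}_{l}_{i}.npy").astype(np.uint8),np.ones((3,3)))>0])
print("slicer")
for ns in (["top"],["side"],["top","side"]):
    P=np.vstack([L(n,"slicer") for n in ns]); P=P[P[:,2]>4]
    print(ns,[np.round(t,1) for t in fit(P,SL+guard(-33),(415,100,0))])
print("cheese")
for ns in (["top"],["side"],["top","side"]):
    P=np.vstack([L(n,"cheese") for n in ns]); P=P[P[:,2]>20]
    print(ns,[np.round(t,1) for t in fit(P,CH,(430,45,0),12)])
P=L("side","pusher"); P=P[P[:,2]>4]
for y in(-345,): print("pusher",[np.round(t,1) for t in fit(P,PU,(400,y,5))])
# knob: black pixels near gate
for n in C:
    W=C[n]; p=np.load(f"{n}1.npz")["p"]
    m=(W[...,2]>95)&(W[...,2]<135)&(W[...,1]>180)&(W[...,1]<330)&(W[...,0]>330)&(W[...,0]<460)
    w=W[m]; print(n,"knob",m.sum(),np.round(np.percentile(w,[5,50,95],axis=0)).tolist())
    if m.sum()>10:
        s=least_squares(lambda c:np.linalg.norm(w-c,axis=1)-16,w.mean(0)-[0,0,8],loss="soft_l1"); print(np.round(s.x,1))
E
```

```text
slicer
['top'] [array([432.5,  97.9,   9.8,   1.2]), np.float64(2.4), np.float64(7.4), np.int64(2799)]
['side'] [array([ 4.346e+02,  8.950e+01,  7.600e+00, -3.000e-01]), np.float64(1.3), np.float64(11.3), np.int64(2590)]
['top', 'side'] [array([431.9,  92.2,   8.9,   0. ]), np.float64(1.9), np.float64(9.9), np.int64(5389)]
cheese
['top'] [array([430.6,  48.8,   7.2,  -0.5]), np.float64(1.8), np.float64(5.4), np.int64(569)]
['side'] [array([ 4.305e+02,  4.990e+01,  7.500e+00, -4.000e-01]), np.float64(0.8), np.float64(2.4), np.int64(475)]
['top', 'side'] [array([ 4.305e+02,  4.970e+01,  7.300e+00, -4.000e-01]), np.float64(1.3), np.float64(4.4), np.int64(1044)]
pusher [array([ 409. , -340.9,    4.5,   -0.6]), np.float64(0.8), np.float64(1.8), np.int64(1482)]
top knob 80 [[366.0, 249.0, 102.0], [374.0, 261.0, 118.0], [388.0, 273.0, 126.0]]
[380.8 260.2 109.1]
side knob 64 [[367.0, 244.0, 101.0], [381.0, 250.0, 114.0], [394.0, 259.0, 123.0]]
[381.  260.3 108.4]
```

```bash
cat > ov.py <<'E'
from fit import *
def corners(v,b,z0=0):
    a=np.radians(v[2]); c=np.array([[x,y,z] for x in b[:2] for y in b[2:4] for z in b[4:]],float)
    R=np.array([[np.cos(a),-np.sin(a),0],[np.sin(a),np.cos(a),0],[0,0,1]])
    return c@R.T+[v[0],v[1],z0]
def draw(n,p,items,roi,S,fn):
    r0,r1,c0,c1=roi
    im=cv2.resize(p[r0:r1,c0:c1,::-1].copy(),None,fx=S,fy=S,interpolation=cv2.INTER_CUBIC)
    for v,boxes,z0,col in items:
        for b in boxes:
            q=((proj(n,corners(v,b,z0))-[c0,r0]+.5)*S).astype(int)
            for i in range(8):
                for k in (1,2,4):
                    j=i^k
                    if j>i: cv2.line(im,tuple(map(int,q[i])),tuple(map(int,q[j])),col,1,cv2.LINE_AA)
    cv2.imwrite(fn,im); return im
E
python3 - <<'E'
from ov import *
D={n:np.load(f"{n}1.npz") for n in ("top","side")}
G=SL+guard(-33)+[(43,116,40,64,40,60)]
def K(lf,b): return None
al=[]
for n in D:
    W=D[n]["W"]; P=crop(W,[335,-115,5],[520,350,100]); 
    # drop cheese
    a=np.radians(7.3); q=(P[:,:2]-[430.5,49.7])@np.array([[np.cos(a),-np.sin(a)],[np.sin(a),np.cos(a)]])
    P=P[~((np.abs(q[:,0])<36)&(np.abs(q[:,1])<56)&(P[:,2]>15))]
    al.append(P)
    for fs in(.5,):
        print(n,[np.round(t,1) for t in fit(P,G,(434,94,8),fs=fs,trim=8)])
v,*r=fit(np.vstack(al),G,(434,94,8),fs=.5,trim=8); print(np.round(v,2),r)
# bed top edge by bed points and fence front face
for n,P in zip(D,al):
    z=P[:,2]; print(n,"bed z",np.median(z[(z>6)&(z<20)]), (P[:,1].min(),P[:,1].max()))
ims=[]
for n,roi in (("top",(215,305,185,325)),("side",(170,270,205,285))):
    draw(n,D[n]["p"],[(v,G,0,(0,0,255)),((430.5,49.7,7.3),CH,12,(255,0,0))],roi,5.5 if n=="top" else 6,f"pics/ov_{n}.png")
E
```

```text
top [array([431.6,  94.9,   9.2,   0.7]), np.float64(2.2), np.float64(5.8), np.int64(3000)]
side [array([ 4.325e+02,  8.960e+01,  8.100e+00, -4.000e-01]), np.float64(1.1), np.float64(4.7), np.int64(2735)]
[ 4.3076e+02  9.2880e+01  8.7300e+00 -1.9000e-01] [np.float64(1.6757317164757346), np.float64(5.956766790741412), 5735]
top bed z 11.735850065329942 (np.float64(-28.725315457609156), np.float64(348.5432550249687))
side bed z 11.547552771373716 (np.float64(-113.2712763196837), np.float64(335.0402303291181))
```

View pics/ov_top.png

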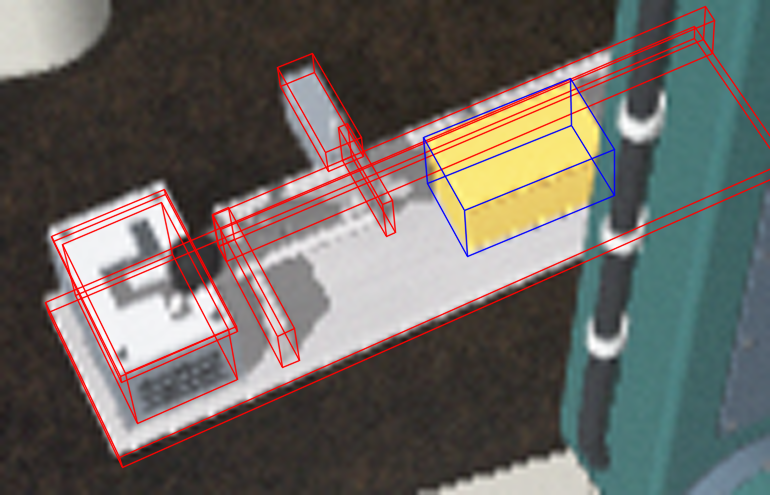

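View pics/ov_side.png

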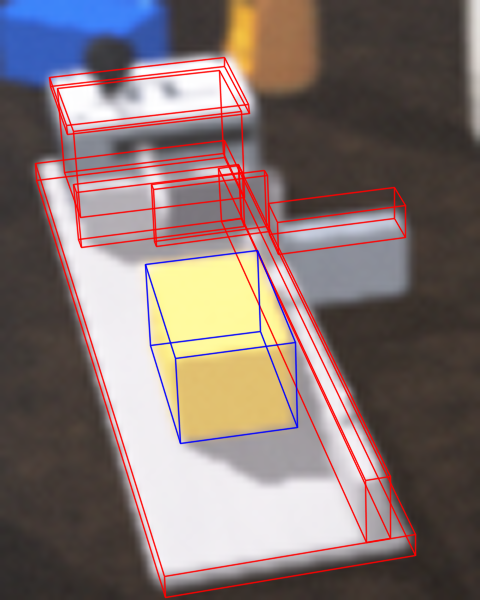

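```bash
cat > edge.py <<'E'
from ov import *
from scipy.optimize import minimize
E={"top":[((-54,164,75),(54,164,75)),((-54,236,75),(54,236,75)),((54,164,75),(54,236,75)),((-54,164,75),(-54,236,75)),
   ((-66,0,6),(-66,250,6)),((-66,250,6),(0,250,6)),((42,70,47),(42,138,47)),((42,-40,47),(42,40,47)),((30,70,47),(30,128,47))],
 "side":[((54,164,75),(54,236,75)),((-54,236,75),(20,236,75)),((54,-200,6),(-66,-200,6)),((-66,-200,6),(-66,240,6)),((42,-200,47),(42,36,47)),((-54,164,75),(54,164,75))]}
def pts(e,n=40):
    t=np.linspace(0,1,n)[:,None]; return np.array(e[0])*(1-t)+np.array(e[1])*t
def grad(p):
    g=cv2.GaussianBlur(cv2.cvtColor(p,cv2.COLOR_RGB2GRAY).astype(np.float32),(0,0),1.0)
    m=np.hypot(cv2.Sobel(g,cv2.CV_32F,1,0),cv2.Sobel(g,cv2.CV_32F,0,1)); return np.sqrt(m)
def tow(v,L,z0=0):
    a=np.radians(v[2]); R=np.array([[np.cos(a),-np.sin(a),0],[np.sin(a),np.cos(a),0],[0,0,1]])
    return L@R.T+[v[0],v[1],z0]
def score(v,n,G,edges,z0=0):
    s=0
    for e in edges:
        q=proj(n,tow(v,pts(e),z0)).astype(np.float32)
        s+=cv2.remap(G,q[:,:1],q[:,1:],cv2.INTER_LINEAR).mean()
    return s/len(edges)
def efit(Gs,edges,v0,z0=0,w=6,wy=3):
    best=None
    f=lambda v:-sum(score(v,n,Gs[n],edges[n],z0) for n in Gs)
    c=[(f((v0[0]+dx,v0[1]+dy,v0[2]+da)),dx,dy,da) for dx in np.arange(-w,w+1,2) for dy in np.arange(-w,w+1,2) for da in np.arange(-wy,wy+.1,.75)]
    c=min(c); r=minimize(f,[v0[0]+c[1],v0[1]+c[2],v0[2]+c[3]],method="Nelder-Mead",options=dict(initial_simplex=[[v0[0]+c[1]+a,v0[1]+c[2]+b,v0[2]+c[3]+d] for a,b,d in((0,0,0),(1.5,0,0),(0,1.5,0),(0,0,.6))]))
    return r.x,-r.fun
E
python3 - <<'E'
from edge import *
P={n:np.load(f"{n}1.npz")["p"] for n in ("top","side")}
G={n:grad(P[n]) for n in P}
for ns in (["top"],["side"],["top","side"]):
    v,s=efit({n:G[n] for n in ns},E,(434,94,8)); print(ns,np.round(v,2),round(s,2))
    b=.41; k=tow(v,np.array([[-33,213-105*np.sin(b),12+105*np.cos(b)]])); print("knob pred",np.round(k,1))
CE={"top":[((-30,-20,50),(-30,50,50)),((30,-20,50),(30,50,50)),((-30,50,50),(30,50,50)),((-30,50,0),(-30,50,50)),((-30,50,0),(-30,-10,0))],
"side":[((-30,-50,50),(-30,50,50)),((30,-50,50),(30,50,50)),((-30,-50,50),(30,-50,50)),((-30,50,50),(30,50,50)),((-30,-50,0),(30,-50,0)),((-30,-50,0),(-30,-50,50)),((30,-50,0),(30,-50,50))]}
PE={"side":[((140,-27,30),(140,-12,30)),((212,42,30),(212,32,30)),((152,32,30),(212,32,30)),((-20,-12,0),(140,-12,0)),((17,-12,26),(140,-12,26)),((17,12,26),(140,12,26)),((-17,-10,94),(-17,10,94)),((17,-10,94),(17,10,94)),((-17,-10,94),(17,-10,94)),((-17,-10,94),(-17,-10,26)),((17,-10,94),(17,-10,26))]}
for ns in (["top"],["side"],["top","side"]):
    c,s=efit({n:G[n] for n in ns},CE,(430.5,49.7,7.3),12); print("cheese",ns,np.round(c,2),round(s,2))
u,s=efit({"side":G["side"]},PE,(409,-340.9,4.5)); print("pusher",np.round(u,2),s)
a=draw("top",P["top"],[(v,SL,0,(0,0,255)),(c,CH,12,(255,0,0))],(215,305,185,295),4,"pics/a.png")
b=draw("side",P["side"],[(v,SL,0,(0,0,255)),(c,CH,12,(255,0,0))],(170,270,205,285),4,"pics/b.png")
d=draw("side",P["side"],[(u,PU,0,(0,0,255))],(280,345,220,335),3,"pics/c.png")
im=np.zeros((600,780,3),np.uint8); im[:a.shape[0],:a.shape[1]]=a; im[:b.shape[0],445:445+b.shape[1]]=b[:, :335]; im[400:400+d.shape[0],:d.shape[1]]=d[:200]
cv2.imwrite("pics/combo.png",im)
E
```

```text
Traceback (most recent call last):
  File "edge.py", line 23, in efit
    c=[(f((v0[0]+dx,v0[1]+dy,v0[2]+da)),dx,dy,da) for dx in np.arange(-w,w+1,2) for dy in np.arange(-w,w+1,2) for da in np.arange(-wy,wy+.1,.75)]
        ~^^^^^^^^^^^^^^^^^^^^^^^^^^^^^^
  File "edge.py", line 22, in <lambda>
    f=lambda v:-sum(score(v,n,Gs[n],edges[n],z0) for n in Gs)
                ~~~^^^^^^^^^^^^^^^^^^^^^^^^^^^^^^^^^^^^^^^^^^
  File "edge.py", line 22, in <genexpr>
    f=lambda v:-sum(score(v,n,Gs[n],edges[n],z0) for n in Gs)
                    ~~~~~^^^^^^^^^^^^^^^^^^^^^^^
  File "edge.py", line 17, in score
    q=proj(n,tow(v,pts(e),z0)).astype(np.float32)
      ~~~~^^^^^^^^^^^^^^^^^^^^
  File "h.py", line 11, in proj
    m=eyes.camera_model(n); T=np.linalg.inv(m["T"])
ValueError: time passes only in moves, steps and waits
```

```bash
python3 - <<'E'
s=open("h.py").read()
s=s.replace("def cloud","import functools\nCM=functools.lru_cache(None)(lambda n:eyes.camera_model(n))\ndef cloud").replace("m=eyes.camera_model(n);","m=CM(n);")
open("h.py","w").write(s)
E
cat > f1.py <<'E'
from edge import *
P={n:np.load(f"{n}1.npz")["p"] for n in ("top","side")}
G={n:grad(P[n]) for n in P}
for ns in (["top"],["side"],["top","side"]):
    v,s=efit({n:G[n] for n in ns},E,(434,94,8)); print(ns,np.round(v,2),round(s,2))
    b=.41; k=tow(v,np.array([[-33,213-105*np.sin(b),12+105*np.cos(b)]])); print("knob pred",np.round(k,1))
CE={"top":[((-30,-20,50),(-30,50,50)),((30,-20,50),(30,50,50)),((-30,50,50),(30,50,50)),((-30,50,0),(-30,50,50)),((-30,50,0),(-30,-10,0))],
"side":[((-30,-50,50),(-30,50,50)),((30,-50,50),(30,50,50)),((-30,-50,50),(30,-50,50)),((-30,50,50),(30,50,50)),((-30,-50,0),(30,-50,0)),((-30,-50,0),(-30,-50,50)),((30,-50,0),(30,-50,50))]}
PE={"side":[((140,-27,30),(140,-12,30)),((212,42,30),(212,32,30)),((152,32,30),(212,32,30)),((-20,-12,0),(140,-12,0)),((17,-12,26),(140,-12,26)),((17,12,26),(140,12,26)),((-17,-10,94),(-17,10,94)),((17,-10,94),(17,10,94)),((-17,-10,94),(17,-10,94)),((-17,-10,94),(-17,-10,26)),((17,-10,94),(17,-10,26))]}
for ns in (["top"],["side"],["top","side"]):
    c,s=efit({n:G[n] for n in ns},CE,(430.5,49.7,7.3),12); print("cheese",ns,np.round(c,2),round(s,2))
u,s=efit({"side":G["side"]},PE,(409,-340.9,4.5)); print("pusher",np.round(u,2),s)
a=draw("top",P["top"],[(v,SL,0,(0,0,255)),(c,CH,12,(255,0,0))],(215,305,185,295),4,"pics/a.png")
b=draw("side",P["side"],[(v,SL,0,(0,0,255)),(c,CH,12,(255,0,0))],(170,270,205,285),4,"pics/b.png")
d=draw("side",P["side"],[(u,PU,0,(0,0,255))],(280,345,220,335),3,"pics/c.png")
im=np.zeros((600,780,3),np.uint8); im[:a.shape[0],:a.shape[1]]=a; im[:b.shape[0],445:445+b.shape[1]]=b[:, :335]; im[400:400+d.shape[0],:d.shape[1]]=d[:200]
cv2.imwrite("pics/combo.png",im)
E
time python3 f1.py
```

```text
['top'] [431.54  93.92   7.92] 16.84
knob pred [[375.3 258.9 108.3]]
['side'] [431.03  91.03   7.77] 16.65
knob pred [[375.2 256.1 108.3]]
['top', 'side'] [431.07  93.34   7.76] 33.36
knob pred [[375.3 258.5 108.3]]
cheese ['top'] [433.08  55.31  -6.48] 9.01
cheese ['side'] [428.7   51.06   6.25] 9.31
cheese ['top', 'side'] [439.56  53.08  16.16] 18.16
pusher [ 405.42 -341.89    6.78] 12.862640380859375
real	0m11.231s
user	0m11.634s
sys	0m0.147s
```

View pics/combo.png

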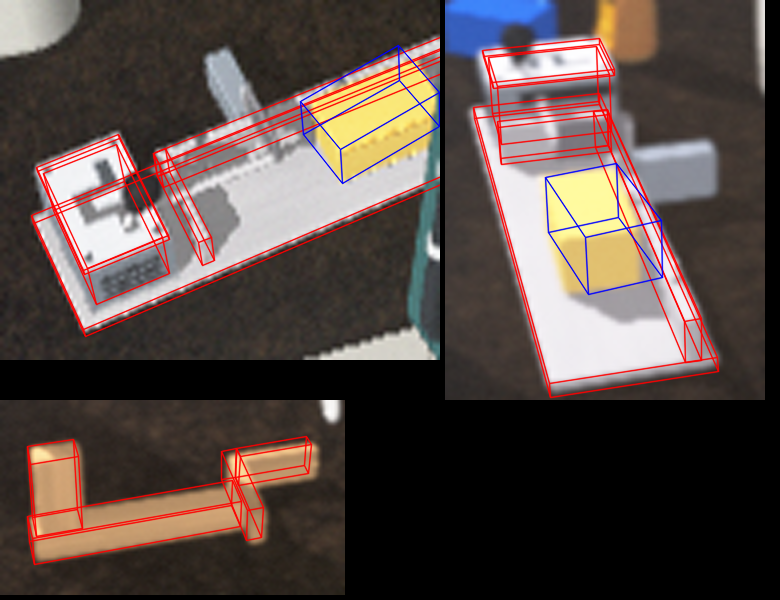

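The red slicer outline fits both cameras: slicer at about (431.5, 93.4), yaw 7.8°. The blue cheese outline from the edge fit has latched on wrongly, so I'm keeping the depth fit for the cheese. There are two cheese-shaped blocks: the yellow one at top view (243, 278), on the bed, is the one meant. The blue one at (302, 153) is off the slicer and the wrong colour. The enlarged crop above confirms this. Next I move towards the knob.

>>> move_arm --rows '[[[442,-673,14,0,0,0,1],[442,-673,14,0,0,0,1],[442,-673,14,0,0,0,1],[442,-673,14,0,0,0,1],[442,-673,14,0,0,0,1]]]'

```text
time_s: 1.8
eef_pos: [240.9, -276.0, 201.1]
orientation: [180.0, -0.0, 19.0]
contact_force: [0.8, 0.6, -0.0]
finger_gap: 93.6
```

>>> move_arm --rows '[[[305,-464,9,0,0,0,1],[305,-464,9,0,0,0,1],[305,-464,9,0,0,0,1],[305,-464,9,0,0,0,1],[305,-464,9,0,0,0,1]]]'

```text
time_s: 2.3
eef_pos: [302.7, -33.8, 197.5]
orientation: [179.9, -0.1, 18.9]
contact_force: [0.6, -0.4, -0.6]
finger_gap: 94.3
```

```bash
cat > go.py <<'E'
import sys
from h import *
from scipy.spatial.transform import Rotation as Rt
def go(x,y,z,yaw,s=None):
    """tool shift + turn to TCP (x,y,z), pointing down, yaw"""
    s=s or readout.state()
    R=Rt.from_euler("xyz",s["orientation"],degrees=True)
    d=R.inv().apply(np.array([x,y,z])-s["eef_pos"])
    w=(R.inv()*Rt.from_euler("xyz",[180,0,yaw],degrees=True)).as_rotvec(degrees=True)
    return np.round(np.r_[d,w],1).tolist()
def S(v,x,y,z=0):
    a=np.radians(v[2]); return np.array([v[0]+x*np.cos(a)-y*np.sin(a),v[1]+x*np.sin(a)+y*np.cos(a),z])
SV=(431.5,93.2,7.8)
if __name__=="__main__":
    s=readout.state(); print(round(s["time_s"],2),np.round(s["eef_pos"],1),np.round(s["orientation"],1),np.round(s["joints"],0),np.round(s["contact_force"],1),round(s["finger_gap"],1))
    if len(sys.argv)>4: print(go(*map(float,sys.argv[1:5]),s))
E
python3 go.py 378 260 170 97.8
```

```text
2.3 [302.7 -33.8 197.5] [ 1.799e+02 -1.000e-01  1.890e+01] [-17. -28. 107.  -0. 101.  54.] [ 0.6 -0.4 -0.6] 94.3
[166.3, -253.6, 27.4, 0.2, -0.0, -78.9]
```

>>> move_arm --rows '[[[166,-254,27,0,0,-79,1],[166,-254,27,0,0,-79,1],[166,-254,27,0,0,-79,1],[166,-254,27,0,0,-79,1],[166,-254,27,0,0,-79,1]]]'

```text
time_s: 2.8
eef_pos: [363.8, 208.3, 175.5]
orientation: [179.8, -0.0, 62.3]
contact_force: [0.5, -0.8, -0.1]
finger_gap: 94.1
```

```bash
python3 go.py 378 260 170 97.8
```

```text
2.8 [363.8 208.3 175.5] [179.8  -0.   62.3] [ 22. -12.  98.  -0.  94.  50.] [ 0.5 -0.8 -0.1] 94.1
[52.4, -11.4, 5.5, 0.2, 0.0, -35.5]
```

>>> move_arm --rows '[[[52,-11,5,0,0,-35.5,1],[52,-11,5,0,0,-35.5,1],[52,-11,5,0,0,-35.5,1],[52,-11,5,0,0,-35.5,1],[52,-11,5,0,0,-35.5,1]]]'

```text
time_s: 3.3
eef_pos: [378.1, 259.7, 170.5]
orientation: [179.8, 0.1, 97.9]
contact_force: [0.2, 0.5, -0.0]
finger_gap: 94.1
```

```bash
python3 go.py 378 259.5 89 97.8; python3 - <<'E'
from edge import *
p,d=eyes.snapshot("top"); np.savez("top2.npz",p=p,d=d,W=cloud("top",d)); cv2.imwrite("pics/top2.png",p[:,:,::-1])
W=cloud("top",d); P=crop(W,[380,-420,4],[640,-270,110]); print(len(P),[np.round(t,1) for t in fit(P,PU,(407,-341,5.5))])
Ws=np.load("side1.npz")["W"]; m=np.load("m_side_pusher_0.npy"); Q=Ws[cv2.erode(m.astype(np.uint8),np.ones((3,3)))>0]; Q=Q[Q[:,2]>4]
print([np.round(t,1) for t in fit(np.vstack([P,Q]),PU,(407,-341,5.5),fs=.7,trim=8)],[np.round(t,1) for t in fit(Q,PU,(407,-341,5.5),fs=.7,trim=8)])
for P in(P,Q):
  t=P[P[:,2]>85]; print("post top",np.round(np.median(t,axis=0),1),np.round((np.percentile(t,5,axis=0)+np.percentile(t,95,axis=0))/2,1))
E
```

```text
3.3 [378.1 259.7 170.5] [1.798e+02 1.000e-01 9.790e+01] [28. -6. 94. -0. 92. 20.] [ 0.2  0.5 -0. ] 94.1
[-0.0, -0.4, 81.5, 0.2, 0.1, 0.1]
876 [array([ 406.9, -341.3,    4.4,    1.2]), np.float64(2.8), np.float64(47.5), np.int64(876)]
[array([ 4.076e+02, -3.410e+02,  4.500e+00, -4.000e-01]), np.float64(1.1), np.float64(12.9), np.int64(2358)] [array([ 408.9, -340.9,    4.5,   -0.6]), np.float64(0.8), np.float64(1.8), np.int64(1482)]
post top [ 403.1 -339.1   91.7] [ 404.1 -339.8   92.1]
post top [ 407.4 -348.1   92.2] [ 407.4 -345.7   90.5]
```

Pusher at (407.5, −341), yaw 4.5°. Now I descend on the knob and close gently.

>>> move_arm --rows '[[[0,0,41,0,0,0,1],[0,0,81,0,0,0,1],[0,0,81,0,0,0,1],[0,0,81,0,0,0,-1],[0,0,81,0,0,0,-1]]]' --newtons 12

```text
time_s: 3.85
eef_pos: [380.0, 260.2, 92.2]
orientation: [179.6, -0.0, 97.8]
contact_force: [0.2, -0.3, -0.3]
finger_gap: 81.4
```

>>> move_arm --rows '[[[0,0,0,0,0,0,-1],[0,0,0,0,0,0,-1],[0,0,0,0,0,0,-1],[0,0,0,0,0,0,-1],[0,0,0,0,0,0,-1]]]'

```text
time_s: 4.35
eef_pos: [380.0, 260.2, 92.3]
orientation: [179.6, -0.0, 97.8]
contact_force: [-0.7, -0.3, -0.6]
finger_gap: 41.4
```

>>> move_arm --rows '[[[0,0,0,0,0,0,-1],[0,0,0,0,0,0,-1],[0,0,0,0,0,0,-1]]]'

```text
time_s: 4.65
eef_pos: [380.3, 260.2, 92.2]
orientation: [179.5, -0.0, 97.8]
contact_force: [0.8, -0.2, -0.6]
finger_gap: 31.2
```

>>> move_arm --rows '[[[0,8,0,0,0,0,-1],[0,15,0,0,0,0,-1],[0,15,0,0,0,0,-1]]]' --newtons 15

```text
time_s: 4.95
eef_pos: [396.2, 262.4, 92.2]
orientation: [179.5, -0.0, 97.7]
contact_force: [1.1, -0.3, -0.8]
finger_gap: 30.6
```

>>> move_arm --rows '[[[0,2,0,0,0,0,-1],[0,2,0,0,0,0,-1]]]'

```text
time_s: 5.15
eef_pos: [398.6, 262.6, 92.2]
orientation: [179.5, -0.0, 97.7]
contact_force: [0.6, -1.0, 0.8]
finger_gap: 31.0
```

>>> move_arm --rows '[[[0,2,0,0,0,0,-1],[0,2,0,0,0,0,-1]]]'

```text
time_s: 5.35
eef_pos: [400.6, 262.9, 92.2]
orientation: [179.5, -0.0, 97.7]
contact_force: [-0.5, -0.1, 0.7]
finger_gap: 31.0
```

>>> move_arm --rows '[[[0,2,0,0,0,0,-1],[0,2,0,0,0,0,-1]]]'

```text
time_s: 5.55
eef_pos: [400.9, 262.9, 92.1]
orientation: [179.8, 0.0, 97.7]
contact_force: [-6.0, -1.4, 3.7]
finger_gap: 31.3
```

>>> move_arm --rows '[[[0,-2.5,0,0,0,0,-1],[10,-2.5,-3.6,0,0,0,-1],[20,-2.5,-6.4,0,0,0,-1],[31,-2.5,-8,0,0,0,-1],[41,-2.5,-8.7,0,0,0,-1]]]'

```text
time_s: 6.05
eef_pos: [392.7, 304.4, 101.0]
orientation: [179.7, 0.0, 97.8]
contact_force: [0.9, -0.6, -1.6]
finger_gap: 31.3
```

>>> move_arm --rows '[[[1,0,0,0,0,0,-1],[1,0,0,0,0,0,-1]]]'

```text
time_s: 6.25
eef_pos: [392.4, 306.4, 101.0]
orientation: [179.7, -0.0, 97.9]
contact_force: [-0.1, -0.0, 0.6]
finger_gap: 31.2
```

>>> move_arm --rows '[[[-1,8,0,0,0,0,-1],[-1.5,16,0,0,0,0,-1],[-1.5,22,0,0,0,0,-1],[-1.5,22,0,0,0,0,-1]]]'

```text
time_s: 6.65
eef_pos: [416.1, 307.9, 101.0]
orientation: [179.6, -0.0, 97.8]
contact_force: [0.6, 0.2, -0.7]
finger_gap: 31.0
```

>>> move_arm --rows '[[[0,1,0,0,0,0,-1],[0,1,0,0,0,0,-1]]]'

```text
time_s: 6.85
eef_pos: [416.7, 307.8, 101.0]
orientation: [179.7, -0.0, 97.8]
contact_force: [-2.3, -0.4, 1.0]
finger_gap: 31.0
```

>>> move_arm --rows '[[[0,1.5,0,0,0,0,-1],[0,1.5,0,0,0,0,-1]]]'

```text
time_s: 7.05
eef_pos: [416.7, 307.8, 101.0]
orientation: [179.9, -0.0, 97.8]
contact_force: [-5.1, -1.3, 2.2]
finger_gap: 30.7
```

>>> move_arm --rows '[[[0,-2.5,0,0,0,0,-1],[-10,-2.5,0.5,0,0,0,-1],[-21,-2.5,2.1,0,0,0,-1],[-31,-2.5,4.7,0,0,0,-1],[-42,-2.5,8.7,0,0,0,-1]]]'

```text
time_s: 7.55
eef_pos: [420.7, 265.0, 92.4]
orientation: [179.8, -0.1, 97.8]
contact_force: [0.8, 1.6, -2.8]
finger_gap: 31.0
```

>>> move_arm --rows '[[[-1.5,0,0,0,0,0,-1],[-1.5,0,0,0,0,0,-1]]]'

```text
time_s: 7.75
eef_pos: [420.8, 263.2, 91.8]
orientation: [179.8, -0.1, 97.7]
contact_force: [2.0, 2.9, -3.4]
finger_gap: 31.1
```

>>> move_arm --rows '[[[1.5,6,0,0,0,0,-1],[1.5,14,0,0,0,0,-1],[1.5,21,0,0,0,0,-1],[1.5,22,0,0,0,0,-1]]]'

```text
time_s: 8.15
eef_pos: [443.7, 267.4, 92.1]
orientation: [179.8, -0.0, 97.7]
contact_force: [-0.7, -1.4, 1.5]
finger_gap: 31.5
```

>>> move_arm --rows '[[[0,1.5,0,0,0,0,-1],[0,1.5,0,0,0,0,-1]]]'

```text
time_s: 8.35
eef_pos: [444.5, 267.5, 92.1]
orientation: [179.9, -0.0, 97.7]
contact_force: [-4.7, -2.0, 3.8]
finger_gap: 30.8
```

>>> move_arm --rows '[[[0,1.5,0,0,0,0,-1],[0,1.5,0,0,0,0,-1]]]'

```text
time_s: 8.55
eef_pos: [444.6, 267.5, 92.0]
orientation: [-179.9, 0.0, 97.7]
contact_force: [-5.8, -2.9, 3.7]
finger_gap: 31.2
```

>>> move_arm --rows '[[[0,-0.5,0,0,0,0,1],[0,-0.5,0,0,0,0,1],[0,-0.5,0,0,0,0,1],[0,-0.5,-40,0,0,0,1],[0,-0.5,-90,0,0,0,1]]]'

```text
time_s: 9.05
eef_pos: [442.7, 266.7, 179.7]
orientation: [-179.5, 0.1, 97.7]
contact_force: [0.8, 0.1, 0.4]
finger_gap: 67.8
```

```bash
python3 go.py 300 -20 200 50; python3 - <<'E'
from fit import *
p,d=eyes.snapshot("side"); W=cloud("side",d); cv2.imwrite("pics/s3.png",cv2.resize(p[160:280,195:345,::-1],None,fx=4,fy=4,interpolation=cv2.INTER_CUBIC))
m=(W[...,2]>97)&(W[...,2]<128)&(W[...,1]>200)&(W[...,1]<330)&(W[...,0]>330)&(W[...,0]<500)
w=W[m]; print(len(w)); s=least_squares(lambda c:np.linalg.norm(w-c,axis=1)-16,w.mean(0)-[0,0,8],loss="soft_l1"); print(np.round(s.x,1))
E
```

```text
9.05 [442.7 266.7 179.7] [-1.795e+02  1.000e-01  9.770e+01] [25.  2. 85.  0. 94. 17.] [0.8 0.1 0.4] 67.8
[-265.0, -180.1, -18.2, -0.4, 0.3, 47.7]
64
[443.3 267.5 107.4]
```

View pics/s3.png

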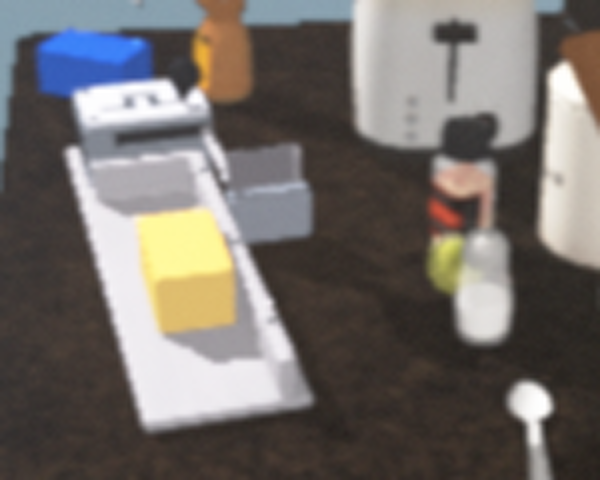

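The guard has slid clear: grey plate at crop (265, 170), right of the fence. The knob stands in the back slot at (443, 267, 107). Next is the pusher.

```bash
python3 go.py 407.5 -341 150 4.5
```

```text
9.1 [447.8 269.1 192.2] [179.3  -0.2  97.7] [25.  1. 84.  0. 94. 17.] [2.1 0.6 5.7] 71.6
[-599.4, -122.3, 38.2, 0.3, -0.7, 93.2]
```

>>> move_arm --rows '[[[-599,-122,38,0,0,93,1],[-599,-122,38,0,0,93,1],[-599,-122,38,0,0,93,1],[-599,-122,38,0,0,93,1],[-599,-122,38,0,0,93,1]]]'

```text
time_s: 9.6
eef_pos: [429.4, 16.5, 169.2]
orientation: [179.9, -0.4, 54.4]
contact_force: [1.4, 0.5, 0.7]
finger_gap: 94.1
```

```bash
python3 go.py 407.5 -341 150 4.5
```

```text
9.6 [429.4  16.5 169.2] [179.9  -0.4  54.4] [ -6. -10.  97.   0.  93.  30.] [1.4 0.5 0.7] 94.1
[-303.6, 190.1, 17.3, -0.1, -0.4, 49.9]
```

>>> move_arm --rows '[[[-304,190,17,0,0,50,1],[-304,190,17,0,0,50,1],[-304,190,17,0,0,50,1],[-304,190,17,0,0,50,1],[-304,190,17,0,0,50,1]]]'

```text
time_s: 10.1
eef_pos: [413.9, -233.4, 156.3]
orientation: [-179.9, -0.4, 11.4]
contact_force: [1.1, -0.3, 0.7]
finger_gap: 94.1
```

```bash
python3 go.py 407.5 -341 125 4.5
```

```text
10.1 [ 413.9 -233.4  156.3] [-179.9   -0.4   11.4] [-37.  -4.  93.   0.  91.  42.] [ 1.1 -0.3  0.7] 94.1
[-27.8, 104.3, 30.8, -0.2, -0.4, 6.9]
```

>>> move_arm --rows '[[[-28,104,31,0,0,7,1],[-28,104,31,0,0,7,1],[-28,104,31,0,0,7,1],[-28,104,31,0,0,7,1]]]'

```text
time_s: 10.5
eef_pos: [406.5, -342.1, 123.5]
orientation: [-179.7, -0.4, 4.2]
contact_force: [-0.2, 0.1, 0.2]
finger_gap: 93.6
```

```bash
python3 go.py 407.5 -341 48 4.5
```

```text
10.5 [ 406.5 -342.1  123.5] [-179.7   -0.4    4.2] [-46.   4.  89.   0.  87.  39.] [-0.2  0.1  0.2] 93.6
[0.6, -0.7, 75.5, -0.3, -0.4, -0.3]
```

>>> move_arm --rows '[[[0.6,-0.7,40,-0.3,-0.4,0,1],[0.6,-0.7,75.5,-0.3,-0.4,0,1],[0.6,-0.7,75.5,-0.3,-0.4,0,1],[0.6,-0.7,75.5,-0.3,-0.4,0,-1],[0.6,-0.7,75.5,-0.3,-0.4,0,-1]]]' --newtons 15

```text
time_s: 11.0
eef_pos: [409.3, -341.5, 50.9]
orientation: [179.8, -0.1, 4.3]
contact_force: [0.5, -0.3, 0.0]
finger_gap: 81.1
```

>>> move_arm --rows '[[[0,0,0,0,0,0,-1],[0,0,0,0,0,0,-1],[0,0,0,0,0,0,-1],[0,0,0,0,0,0,-1],[0,0,0,0,0,0,-1]]]'

```text
time_s: 11.5
eef_pos: [409.2, -341.6, 51.0]
orientation: [179.8, -0.1, 4.3]
contact_force: [0.4, -0.4, -0.2]
finger_gap: 41.4
```

>>> move_arm --rows '[[[0,0,0,0,0,0,-1],[0,0,0,0,0,0,-1],[0,0,0,0,0,0,-1],[0,0,0,0,0,0,-1],[0,0,0,0,0,0,-1]]]' --newtons 50

```text
time_s: 12.0
eef_pos: [409.0, -341.4, 50.8]
orientation: [179.8, -0.1, 4.3]
contact_force: [0.4, 0.8, 0.5]
finger_gap: 19.9
```

>>> move_arm --rows '[[[0,0,-20,0,0,0,-1],[0,0,-60,0,0,0,-1],[0,0,-100,0,0,0,-1]]]' --newtons 55

```text
time_s: 12.3
eef_pos: [407.9, -340.3, 150.3]
orientation: [180.0, 0.0, 4.3]
contact_force: [1.3, -0.7, -1.8]
finger_gap: 19.9
```

```bash
sed -i 's/^SV=.*/SV=(432.6,94.0,7.8)/' go.py; python3 go.py 466.1 -224.4 150 97.8
```

```text
12.3 [ 407.9 -340.3  150.3] [180.    0.    4.3] [-46.   4.  86.  -0.  90.  40.] [ 1.3 -0.7 -1.8] 19.9
[66.6, -111.2, 0.1, 0.0, 0.1, -93.5]
```

>>> move_arm --rows '[[[67,-111,0,0,0,-93.5,-1],[67,-111,0,0,0,-93.5,-1],[67,-111,0,0,0,-93.5,-1],[67,-111,0,0,0,-93.5,-1],[67,-111,0,0,0,-93.5,-1]]]'

```text
time_s: 12.8
eef_pos: [466.8, -223.4, 149.7]
orientation: [179.9, 0.0, 47.7]
contact_force: [0.2, 0.4, -1.7]
finger_gap: 19.2
```

```bash
python3 go.py 466.1 -224.4 150 97.8
```

```text
12.8 [ 466.8 -223.4  149.7] [179.9   0.   47.7] [-32.   2.  88.  -0.  90.  10.] [ 0.2  0.4 -1.7] 19.2
[-1.2, 0.2, -0.3, 0.1, 0.1, -50.1]
```

>>> move_arm --rows '[[[-1,0,0,0,0,-50,-1],[-1,0,0,0,0,-50,-1],[-1,0,0,0,0,-50,-1],[-1,0,0,0,0,-50,-1],[-1,0,0,0,0,-50,-1]]]'

```text
time_s: 13.3
eef_pos: [465.9, -224.1, 149.1]
orientation: [180.0, 0.1, 90.6]
contact_force: [-0.4, 0.2, -1.9]
finger_gap: 19.8
```

>>> move_arm --rows '[[[0,0,0,0,0,-7,-1],[0,0,0,0,0,-7,-1],[0,0,0,0,0,-7,-1]]]'

```text
time_s: 13.6
eef_pos: [465.8, -224.1, 148.7]
orientation: [-180.0, 0.1, 97.4]
contact_force: [0.0, -0.6, -2.0]
finger_gap: 19.9
```

```bash
python3 go.py 466.1 -224.4 66 97.8; python3 - <<'E'
from edge import *
from go import SV
s=readout.state(); z=s["eef_pos"][2]-50.8
p,d=eyes.snapshot("side"); W=cloud("side",d); np.savez("side3.npz",p=p,d=d,W=W)
P=crop(W,[390,-260,z-8],[540,0,z+34]); print(len(P),[np.round(t,1) for t in fit(P,PU[1:],(466,-224,97.8),z0=z,fs=.7,trim=8)])
u=(466,-224,97.8)
draw("side",p,[(SV,SL+guard(33),0,(0,0,255)),((430.5,49.7,7.3),CH,12,(255,0,0)),((*s["eef_pos"][:2],s["orientation"][2]),PU,z,(0,160,0))],(165,315,190,330),4,"pics/s4.png")
E
```

```text
13.6 [ 465.8 -224.1  148.7] [-1.80e+02  1.00e-01  9.74e+01] [-32.   2.  88.  -0.  90. -39.] [ 0.  -0.6 -2. ] 19.9
[-0.3, 0.3, 82.7, -0.0, 0.1, -0.4]
482 [array([ 465.6, -225.7,   97.8,   -0. ]), np.float64(0.6), np.float64(2.3), np.int64(482)]
```

View pics/s4.png

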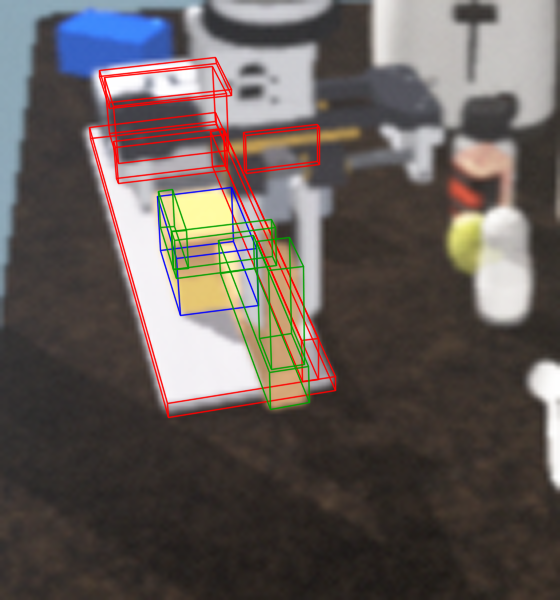

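The pusher hangs level at (465.6, −225.7), yaw 97.8°, with its finger on the open side of the cheese. Lowering it behind the cheese.

>>> move_arm --rows '[[[0,0,40,0,0,-0.4,-1],[0,0,70,0,0,-0.4,-1],[0,0,82,0,0,-0.4,-1],[0,0,82,0,0,-0.4,-1]]]'

```text
time_s: 14.05
eef_pos: [464.7, -223.4, 64.9]
orientation: [-179.8, -0.1, 97.8]
contact_force: [-0.1, 0.4, -1.8]
finger_gap: 19.6
```

```bash
python3 - <<'E'
from go import *
s=readout.state(); print(s["eef_pos"],s["orientation"])
for px,py in((-10.5,-260),(-10.5,-250),(0,-250)):
    t=S(SV,px,py); print(px,py,go(t[0],t[1],64.3,97.8,s))
E
```

```text
[ 464.65020589 -223.43550777   64.86596984] [-1.79811669e+02 -8.05288342e-02  9.77909589e+01]
-10.5 -260 [58.8, 0.8, 0.6, -0.2, -0.1, -0.0]
-10.5 -250 [68.8, 0.8, 0.7, -0.2, -0.1, -0.0]
0 -250 [68.8, 11.3, 0.6, -0.2, -0.1, -0.0]
```

>>> move_arm --rows '[[[20,0.8,0.5,0,0,0,-1],[40,0.8,0.5,0,0,0,-1],[58,0.8,0.5,0,0,0,-1],[66,0.8,0.5,0,0,0,-1],[66,0.8,0.5,0,0,0,-1]]]'

```text
time_s: 14.55
eef_pos: [457.5, -157.8, 66.1]
orientation: [-180.0, 0.0, 97.9]
contact_force: [-0.3, -0.3, -1.5]
finger_gap: 19.8
```

```bash
python3 - <<'E'
from edge import *
from go import SV,S
s=readout.state(); print(s["eef_pos"],s["orientation"],s["contact_force"])
z=s["eef_pos"][2]-50.8; a=np.radians(s["orientation"][2]); h=s["eef_pos"][:2]-1.6*np.array([np.cos(a),np.sin(a)])
p,d=eyes.snapshot("side"); W=cloud("side",d); np.savez("side4.npz",p=p,d=d,W=W)
hsv=cv2.cvtColor(p,cv2.COLOR_RGB2HSV)
o=outline_of("side","cheese"); o=[q for q in o if 205<q["position"][0]]; print([(q["p"],q["position"],q["pixels"].sum()) for q in o][:2])
P=W[o[0]["pixels"]]; P=P[P[:,2]>48]; print([np.round(t,1) for t in fit(P,CH,(430.5,49.7,7.3),12)])
draw("side",p,[(SV,SL,0,(0,0,255)),((430.5,49.7,7.3),CH,12,(255,0,0)),((*h,s["orientation"][2]),PU,z,(0,160,0))],(185,290,205,295),6,"pics/s5.png")
E
```

```text
[ 457.46429009 -157.78149181   66.144734  ] [-1.79956248e+02  2.41506441e-02  9.78572099e+01] [-0.27413319 -0.2965713  -1.51992943]
[(0.69, [230.3, 236.2], np.int64(104))]
[array([ 4.306e+02,  5.000e+01,  5.900e+00, -3.000e-01]), np.float64(0.8), np.float64(2.2), np.int64(74)]
```

View pics/s5.png

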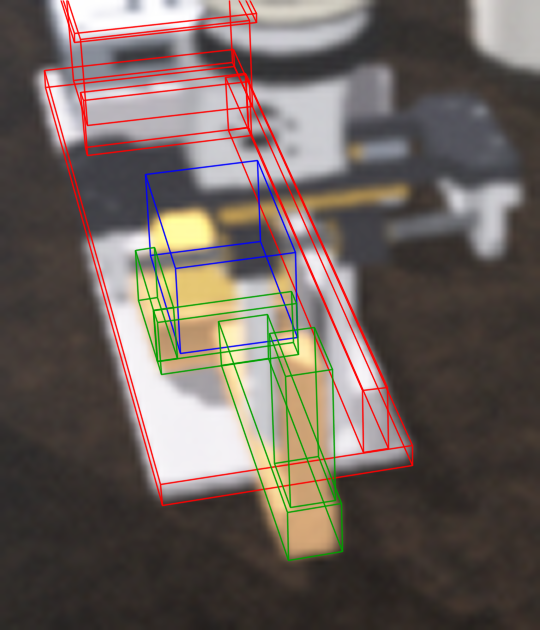

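>>> move_arm --rows '[[[3,0,1.8,0,0,0,-1],[6,3,1.8,0,0,0,-1],[6,6,1.8,0,0,0,-1],[6,9,1.8,0,0,0,-1],[6,9,1.8,0,0,0,-1]]]'

```text
time_s: 15.15
eef_pos: [465.5, -151.6, 63.5]
orientation: [-179.9, 0.0, 97.8]
contact_force: [-0.3, -0.2, -1.1]
finger_gap: 20.0
```

```bash
python3 - <<'E'
from go import *
s=readout.state(); a=np.radians(7.8); d=s["eef_pos"][:2]-SV[:2]; f=s["contact_force"]
print(s["eef_pos"],s["orientation"],f,"slicer",d[0]*np.cos(a)+d[1]*np.sin(a),-d[0]*np.sin(a)+d[1]*np.cos(a))
E
```

```text
[ 465.51049816 -151.61779088   63.54015784] [-1.79869175e+02  1.67514275e-02  9.78122932e+01] [-0.28207166 -0.21883044 -1.12595383] slicer -0.7281541063730899 -247.81176299170622
```

>>> move_arm --rows '[[[0,1,-0.5,0,0,0,-1],[0,1,-0.5,0,0,0,-1]]]'

```text
time_s: 15.35
eef_pos: [466.5, -151.5, 63.9]
orientation: [-179.8, 0.0, 97.8]
contact_force: [-0.9, 0.4, -2.9]
finger_gap: 19.7
```

>>> move_arm --rows '[[[0,1,0,0,0,0,-1],[0,1,0,0,0,0,-1]]]'

```text
time_s: 15.55
eef_pos: [467.4, -151.3, 63.8]
orientation: [-179.8, 0.0, 97.8]
contact_force: [-1.2, -0.5, -2.0]
finger_gap: 19.8
```

>>> move_arm --rows '[[[0,1,0,0,0,0,-1],[0,1,0,0,0,0,-1]]]'

```text
time_s: 15.75
eef_pos: [468.4, -151.2, 63.8]
orientation: [-179.8, 0.0, 97.8]
contact_force: [-2.3, -0.7, -2.3]
finger_gap: 19.8
```

>>> move_arm --rows '[[[0,0.8,0,0,0,0,-1],[0,0.8,0,0,0,0,-1]]]'

```text
time_s: 15.95
eef_pos: [469.4, -151.0, 63.8]
orientation: [-179.8, 0.0, 97.8]
contact_force: [-0.8, 0.9, -2.1]
finger_gap: 19.3
```

>>> move_arm --rows '[[[0,0.8,0,0,0,0,-1],[0,0.8,0,0,0,0,-1]]]'

```text
time_s: 16.15
eef_pos: [470.1, -150.9, 63.7]
orientation: [-179.8, 0.0, 97.8]
contact_force: [-2.0, -0.8, -1.8]
finger_gap: 19.7
```

>>> move_arm --rows '[[[0,1,0,0,0,0,-1],[0,1,0,0,0,0,-1]]]'

```text
time_s: 16.35
eef_pos: [470.7, -150.7, 63.6]
orientation: [-179.8, -0.0, 97.9]
contact_force: [-2.3, -0.3, -1.2]
finger_gap: 20.3
```

>>> move_arm --rows '[[[0,0.8,0,0,0,0,-1],[0,0.8,0,0,0,0,-1]]]'

```text
time_s: 16.55
eef_pos: [471.1, -150.6, 63.5]
orientation: [-179.7, -0.0, 97.9]
contact_force: [-4.5, -0.1, -0.9]
finger_gap: 19.9
```

```bash
python3 - <<'E'
from edge import *
from go import SV
s=readout.state(); print(s["eef_pos"],s["contact_force"],s["orientation"])
z=12; a=np.radians(s["orientation"][2]); h=s["eef_pos"][:2]-1.6*np.array([np.cos(a),np.sin(a)])
W={}
for n in("side","top"):
    p,d=eyes.snapshot(n); W=cloud(n,d); np.savez(n+"5.npz",p=p,d=d,W=W)
    o=[q for q in outline_of(n,"cheese") if q["position"][1]>225]
    for q in o[:1]:
        P=W[q["pixels"]]; P=P[P[:,2]>46]; print(n,q["p"],q["pixels"].sum(),[np.round(t,1) for t in fit(P,CH,(437,50,7.3),12)])
    if n=="side": A=draw(n,p,[(SV,SL,0,(0,0,255)),((*h,97.8),PU,12,(0,160,0))],(190,285,205,295),6,"pics/s6.png")
    else: B=cv2.resize(p[200:300,190:330,::-1],None,fx=3.6,fy=3.6); cv2.imwrite("pics/t6.png",B)
E
```

```text
[ 471.13727162 -150.59779243   63.50370435] [-4.53385594 -0.10864218 -0.8536331 ] [-1.79704151e+02 -2.33009319e-02  9.78732049e+01]
side 0.62 150 [array([ 4.377e+02,  5.100e+01,  9.100e+00, -4.000e-01]), np.float64(1.0), np.float64(2.9), np.int64(118)]
top 0.59 2867 [array([395.5, 276.2,  20.4,  13.2]), np.float64(11.7), np.float64(90.6), np.int64(1038)]
```

View pics/s6.png

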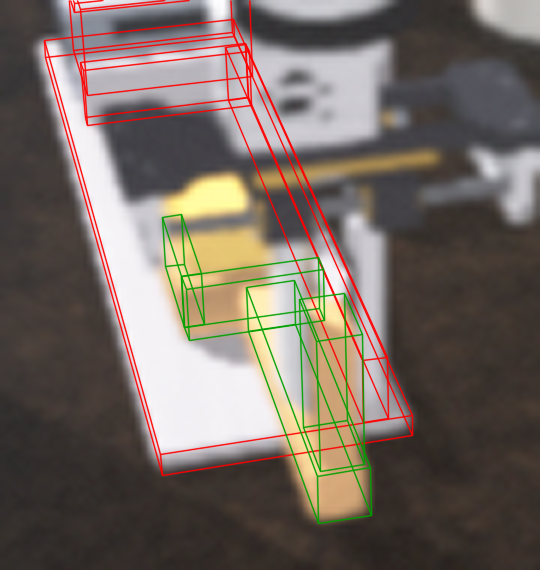

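Contact with the fence has built up to 4.5 N. The cheese is pressed to the fence and the pusher sits squarely behind it. Feeding forward in small steps.

>>> move_arm --rows '[[[3,-0.3,0,0,0,0,-1],[7,-0.3,0,0,0,0,-1],[11,-0.4,0,0,0,0,-1],[15,-0.4,0,0,0,0,-1],[19,-0.4,0,0,0,0,-1]]]'

```text
time_s: 17.25
eef_pos: [468.2, -131.7, 63.5]
orientation: [-179.7, 0.0, 97.9]
contact_force: [-2.1, -3.3, -1.6]
finger_gap: 19.5
```

>>> move_arm --rows '[[[4,0,0,0,0,0,-1],[8,0,0,0,0,0,-1],[12,0,0,0,0,0,-1],[16,-0.1,0,0,0,0,-1],[20,-0.1,0,0,0,0,-1]]]'

```text
time_s: 17.75
eef_pos: [465.3, -111.4, 63.5]
orientation: [-179.7, 0.0, 97.9]
contact_force: [-2.9, -3.8, -1.4]
finger_gap: 19.9
```

>>> move_arm --rows '[[[4,0,0,0,0,0,-1],[8,0,0,0,0,0,-1],[12,-0.1,0,0,0,0,-1],[12,-0.1,0,0,0,0,-1]]]'

```text
time_s: 18.15
eef_pos: [463.3, -98.5, 63.3]
orientation: [-179.7, -0.1, 97.9]
contact_force: [-3.1, -0.8, -1.1]
finger_gap: 19.9
```

```bash
python3 - <<'E'
from edge import *
from go import SV
s=readout.state(); e=s["eef_pos"]; print(e,s["contact_force"],s["orientation"])
for n in("side","top"):
    p,d=eyes.snapshot(n); W=cloud(n,d); np.savez(n+"6.npz",p=p,d=d,W=W); hsv=cv2.cvtColor(p,cv2.COLOR_RGB2HSV)
    m=(W[...,2]>50)&(W[...,2]<70)&(hsv[...,1]>90)&(abs(hsv[...,0].astype(int)-26)<6)&(W[...,0]>380)&(W[...,0]<490)&(W[...,1]>-50)&(W[...,1]<200)
    P=W[m]; print(n,len(P), np.round(np.percentile(P,[2,98],axis=0),0).tolist() if len(P) else "")
    if len(P)>40: print([np.round(t,1) for t in fit(P,CH,(432,88,7.9),12,fs=.7,trim=8)])
    (r0,r1,c0,c1)=(180,270,205,295) if n=="side" else (200,300,190,330)
    cv2.imwrite(f"pics/{n}7.png",cv2.resize(p[r0:r1,c0:c1,::-1],None,fx=4,fy=4,interpolation=cv2.INTER_CUBIC))
a,b=cv2.imread("pics/side7.png"),cv2.imread("pics/top7.png"); im=np.zeros((760,560,3),np.uint8); im[:360,:360]=a; im[360:]=b; cv2.imwrite("pics/both7.png",cv2.resize(im,None,fx=.78,fy=.78))
E
```

```text
[463.31566253 -98.49556484  63.2638446 ] [-3.13700343 -0.80056468 -1.07530682] [-1.79718381e+02 -8.70303556e-02  9.78930773e+01]
side 107 [[401.0, 45.0, 51.0], [437.0, 118.0, 64.0]]
[array([434.7,  84.4,  10.8,  -0.6]), np.float64(1.3), np.float64(6.2), np.int64(107)]
top 80 [[396.0, 128.0, 51.0], [455.0, 150.0, 68.0]]
[array([4.292e+02, 9.720e+01, 7.100e+00, 4.000e-01]), np.float64(1.6), np.float64(5.3), np.int64(80)]
```

View pics/both7.png

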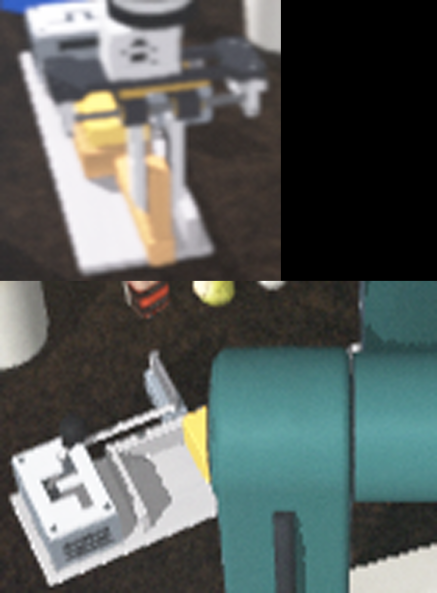

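The cheese is against the fence with its leading end just short of the guard line (lower pane, 195, 430), and the guard is out of the way. Carrying on.

>>> move_arm --rows '[[[4,0,0,0,0,0,-1],[8,-0.1,0,0,0,0,-1],[12,-0.1,0,0,0,0,-1],[16,-0.1,0,0,0,0,-1],[20,-0.1,0,0,0,0,-1]]]'

```text
time_s: 18.75
eef_pos: [460.4, -78.4, 63.2]
orientation: [-179.7, -0.1, 97.9]
contact_force: [-2.0, -1.6, -1.6]
finger_gap: 20.1
```

>>> move_arm --rows '[[[4,0,0,0,0,0,-1],[8,0,0,0,0,0,-1],[12,-0.1,0,0,0,0,-1],[16,-0.1,0,0,0,0,-1],[20,-0.1,0,0,0,0,-1]]]'

```text
time_s: 19.25
eef_pos: [457.5, -58.2, 63.2]
orientation: [-179.7, -0.1, 97.9]
contact_force: [-2.1, -1.7, -3.1]
finger_gap: 19.8
```

>>> move_arm --rows '[[[4,0.1,0,0,0,0,-1],[8,0.1,0,0,0,0,-1],[12,0.1,0,0,0,0,-1],[16,0.1,0,0,0,0,-1],[20,0.1,0,0,0,0,-1]]]'

```text
time_s: 19.75
eef_pos: [454.8, -38.0, 63.2]
orientation: [-179.7, -0.1, 97.9]
contact_force: [-2.2, -3.0, -2.8]
finger_gap: 19.6
```

>>> move_arm --rows '[[[2,0,0,0,0,0,-1],[4,0,0,0,0,0,-1],[6,0,0,0,0,0,-1],[8,0,0,0,0,0,-1]]]'

```text
time_s: 20.15
eef_pos: [453.6, -30.0, 63.2]
orientation: [-179.7, -0.1, 97.9]
contact_force: [-1.4, -2.9, -1.7]
finger_gap: 19.6
```

>>> move_arm --rows '[[[1.5,0.2,0,0,0,0,-1],[3,0.2,0,0,0,0,-1],[3,0.2,0,0,0,0,-1]]]'

```text
time_s: 20.45
eef_pos: [453.3, -26.8, 63.2]
orientation: [-179.7, -0.1, 97.9]
contact_force: [-2.7, -2.4, -2.1]
finger_gap: 19.8
```

>>> move_arm --rows '[[[1.5,0.2,0,0,0,0,-1],[2,0.2,0,0,0,0,-1],[2,0.2,0,0,0,0,-1]]]'

```text
time_s: 20.75
eef_pos: [453.1, -24.7, 63.1]
orientation: [-179.7, -0.1, 97.9]
contact_force: [-2.5, -3.0, -1.2]
finger_gap: 19.8
```

>>> move_arm --rows '[[[1,0.1,0,0,0,0,-1],[1,0.1,0,0,0,0,-1]]]'

```text
time_s: 20.95
eef_pos: [453.1, -24.1, 63.3]
orientation: [-179.7, -0.1, 97.9]
contact_force: [-3.5, -3.9, -0.6]
finger_gap: 19.9
```

>>> move_arm --rows '[[[1,0,0,0,0,0,-1],[1,0,0,0,0,0,-1]]]'

```text
time_s: 21.15
eef_pos: [453.2, -24.0, 63.6]
orientation: [-179.7, 0.0, 97.9]
contact_force: [-1.4, -5.0, -0.7]
finger_gap: 19.5
```

>>> move_arm --rows '[[[1,0,0,0,0,0,-1],[1,0,0,0,0,0,-1]]]'

```text
time_s: 21.35
eef_pos: [453.2, -23.9, 63.9]
orientation: [-179.7, 0.1, 97.9]
contact_force: [-2.6, -5.5, 0.3]
finger_gap: 20.1
```

```bash
python3 - <<'E'
from edge import *
from go import SV
s=readout.state(); e=s["eef_pos"]; print(e,s["contact_force"],s["orientation"])
a=np.radians(8.2); d=e[:2]-SV[:2]; print("TCP slicer",d[0]*np.cos(a)+d[1]*np.sin(a),-d[0]*np.sin(a)+d[1]*np.cos(a))
for n in("side","top"):
    p,dd=eyes.snapshot(n); W=cloud(n,dd); np.savez(n+"8.npz",p=p,d=dd,W=W); hsv=cv2.cvtColor(p,cv2.COLOR_RGB2HSV)
    m=(W[...,2]>52)&(W[...,2]<70)&(hsv[...,1]>90)&(abs(hsv[...,0].astype(int)-26)<6)&(W[...,0]>370)&(W[...,0]<490)&(W[...,1]>-10)&(W[...,1]<260)
    P=W[m]; print(n,len(P))
    if len(P)>40: print([np.round(t,1) for t in fit(P,CH,(421,170,8),12,fs=.7,trim=8)])
    (r0,r1,c0,c1)=(170,260,200,290) if n=="side" else (215,305,185,305)
    cv2.imwrite(f"pics/{n}9.png",cv2.resize(p[r0:r1,c0:c1,::-1],None,fx=4,fy=4,interpolation=cv2.INTER_CUBIC))
E
```

```text
[453.17031368 -23.92338768  63.93718855] [-2.60025716 -5.52530303  0.29664682] [-1.79686377e+02  1.49891138e-01  9.78874902e+01]
TCP slicer 3.5407205003603153 -119.65168810156351
side 103
[array([ 4.207e+02,  1.734e+02,  7.900e+00, -3.000e-01]), np.float64(0.7), np.float64(2.1), np.int64(103)]
top 460
[array([ 4.202e+02,  1.732e+02,  8.800e+00, -3.000e-01]), np.float64(2.0), np.float64(5.4), np.int64(460)]
```

View pics/top9.png

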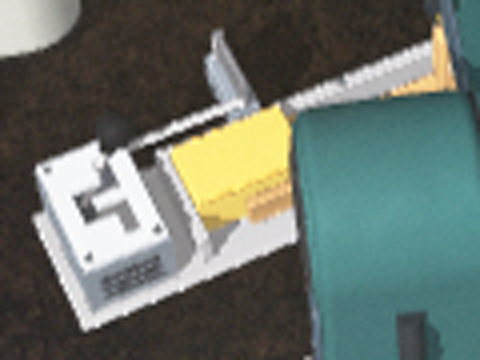

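The cheese stands squarely against the stop plate at (185, 175) and along the fence. The knob is in the back slot at (110, 133). Lowering the last millimetre and releasing the pusher.

>>> move_arm --rows '[[[-0.6,-0.3,0.6,0,0,0,-1],[-0.6,-0.4,1.2,0,0,0,-1],[-0.6,-0.4,1.2,0,0,0,-1]]]' --newtons 8

```text
time_s: 21.75
eef_pos: [453.5, -24.0, 63.0]
orientation: [-179.8, 0.1, 97.9]
contact_force: [-0.6, -1.3, -0.7]
finger_gap: 19.8
```

>>> move_arm --rows '[[[0,0,0,0,0,0,0.1],[0,0,0,0,0,0,0.1],[0,0,0,0,0,0,0.1],[0,0,0,0,0,0,0.1],[0,0,0,0,0,0,0.1]]]'

```text
time_s: 22.25
eef_pos: [453.6, -23.9, 63.1]
orientation: [-179.8, 0.1, 97.9]
contact_force: [0.0, 0.1, -0.2]
finger_gap: 51.3
```

>>> move_arm --rows '[[[0,0,-20,0,0,0,0.1],[0,0,-50,0,0,0,0.1],[0,0,-90,0,0,0,0.1],[0,0,-130,0,0,0,0.1],[0,0,-170,0,0,0,0.1]]]'

```text
time_s: 22.75
eef_pos: [453.9, -23.5, 234.6]
orientation: [-179.8, 0.1, 97.9]
contact_force: [-0.6, 0.4, 0.9]
finger_gap: 51.7
```

>>> move_arm --rows '[[[-250,-60,0,0,0,0,0.1],[-250,-60,0,0,0,0,0.1],[-250,-60,0,0,0,0,0.1],[-250,-60,0,0,0,0,0.1],[-250,-60,0,0,0,0,0.1]]]'

```text
time_s: 23.25
eef_pos: [428.9, -274.2, 235.2]
orientation: [-179.9, 0.1, 97.9]
contact_force: [0.8, -0.4, -0.2]
finger_gap: 51.6
```

>>> move_arm --rows '[[[-150,0,0,0,0,0,0.1],[-150,0,0,0,0,0,0.1],[-150,0,0,0,0,0,0.1],[-150,0,0,0,0,0,0.1],[-150,0,0,0,0,0,0.1]]]'

```text
time_s: 23.75
eef_pos: [449.1, -423.6, 233.7]
orientation: [-179.8, -0.1, 97.8]
contact_force: [-1.0, 0.1, 0.1]
finger_gap: 51.7
```

```bash
python3 - <<'E'
from edge import *
from go import SV
s=readout.state(); print(s["time_s"],s["eef_pos"],np.round(s["contact_force"],1))
for n in("side","top"):
    p,dd=eyes.snapshot(n); W=cloud(n,dd); hsv=cv2.cvtColor(p,cv2.COLOR_RGB2HSV)
    m=(W[...,2]>52)&(W[...,2]<70)&(hsv[...,1]>90)&(abs(hsv[...,0].astype(int)-26)<6)&(W[...,0]>370)&(W[...,0]<490)&(W[...,1]>90)&(W[...,1]<260)
    P=W[m]; c=fit(P,CH,(421,173,8),12,fs=.7,trim=8); print(n,len(P),[np.round(t,1) for t in c])
    a=np.radians(8.1); d=c[0][:2]-SV[:2]; print("cheese in slicer",d[0]*np.cos(a)+d[1]*np.sin(a),-d[0]*np.sin(a)+d[1]*np.cos(a))
    m=(W[...,2]>98)&(W[...,2]<128)&(W[...,1]>240)&(W[...,1]<330)&(W[...,0]>400)&(W[...,0]<480); w=W[m]
    print("knob",np.round(least_squares(lambda c:np.linalg.norm(w-c,axis=1)-16,w.mean(0)-[0,0,8],loss="soft_l1").x,1))
    P=crop(W,[380,-60,16],[500,85,112]); hh=fit(P,PU,(453,-25,97.9),12,fs=.7,trim=8); print("pusher",[np.round(t,1) for t in hh])
    (r0,r1,c0,c1)=(165,285,195,345) if n=="side" else (180,305,185,345)
    cv2.imwrite(f"pics/{n}F.png",cv2.resize(p[r0:r1,c0:c1,::-1],None,fx=4,fy=4,interpolation=cv2.INTER_CUBIC))
a,b=cv2.imread("pics/sideF.png"),cv2.imread("pics/topF.png"); im=np.zeros((980,640,3),np.uint8); im[:480,:600]=a; im[480:]=b; cv2.imwrite("pics/final.png",cv2.resize(im,None,fx=.6,fy=.6,interpolation=cv2.INTER_AREA))
E
```

```text
23.75 [ 449.1018986  -423.56938662  233.73799775] [-1.   0.1  0.1]
  return _methods._mean(a, axis=axis, dtype=dtype,
  ret = ret.dtype.type(ret / rcount)
Traceback (most recent call last):
  File "fit.py", line 23, in fit
    r=np.abs(res(s.x)); return s.x,np.median(r),np.percentile(r,90),len(P)
                                                ~~~~~~~~~~~~~^^^^^^
IndexError: index -1 is out of bounds for axis 0 with size 0
```

>>> move_arm --rows '[[[40,-253,0,0,0,0,0.1],[40,-253,0,0,0,0,0.1],[40,-253,0,0,0,0,0.1],[40,-253,0,0,0,0,0.1],[40,-253,0,0,0,0,0.1]]]'

```text
time_s: 24.3
eef_pos: [198.6, -415.5, 236.7]
orientation: [-179.9, 0.1, 98.0]
contact_force: [-0.7, -1.0, 1.3]
finger_gap: 51.6
```

```bash
cat > fin.py <<'E'
from edge import *
from go import SV
s=readout.state(); print(s["time_s"],s["eef_pos"],np.round(s["contact_force"],1))
for n in("side","top"):
    p,dd=eyes.snapshot(n); W=cloud(n,dd); hsv=cv2.cvtColor(p,cv2.COLOR_RGB2HSV)
    (r0,r1,c0,c1)=(165,285,195,345) if n=="side" else (180,305,185,345)
    cv2.imwrite(f"pics/{n}F.png",cv2.resize(p[r0:r1,c0:c1,::-1],None,fx=4,fy=4,interpolation=cv2.INTER_CUBIC))
    m=(W[...,2]>52)&(W[...,2]<70)&(hsv[...,1]>90)&(abs(hsv[...,0].astype(int)-26)<6)&(W[...,0]>370)&(W[...,0]<490)&(W[...,1]>90)&(W[...,1]<260)
    P=W[m]; print(n,len(P))
    if len(P)>20:
        c=fit(P,CH,(421,173,8),12,fs=.7,trim=8); print("cheese",[np.round(t,1) for t in c])
        a=np.radians(8.1); d=c[0][:2]-SV[:2]; print("in slicer",d[0]*np.cos(a)+d[1]*np.sin(a),-d[0]*np.sin(a)+d[1]*np.cos(a))
    m=(W[...,2]>98)&(W[...,2]<128)&(W[...,1]>240)&(W[...,1]<330)&(W[...,0]>400)&(W[...,0]<480); w=W[m]
    if len(w)>10: print("knob",np.round(least_squares(lambda c:np.linalg.norm(w-c,axis=1)-16,w.mean(0)-[0,0,8],loss="soft_l1").x,1))
    P=crop(W,[380,-60,16],[500,85,112])
    if len(P)>20: print("pusher",[np.round(t,1) for t in fit(P,PU,(453,-25,97.9),12,fs=.7,trim=8)])
    for l in ("salt_shaker","lemon","spice_jar","teaspoon","sprout_01","sprout_39","honey_bottle") if n=="side" else []:
        for o in outline_of(n,l)[:1]:
            w=W[o["pixels"]]; print(l,round(o["p"],2),np.round(np.nanmedian(w,axis=0)))
a,b=cv2.imread("pics/sideF.png"),cv2.imread("pics/topF.png"); im=np.zeros((980,640,3),np.uint8); im[:480,:600]=a; im[480:]=b; cv2.imwrite("pics/final.png",cv2.resize(im,None,fx=.6,fy=.6,interpolation=cv2.INTER_AREA))
E
python3 fin.py
```

```text
24.3 [ 198.61960524 -415.46278892  236.69610193] [-0.7 -1.   1.3]
side 171
cheese [array([ 4.210e+02,  1.735e+02,  8.200e+00, -4.000e-01]), np.float64(0.8), np.float64(2.1), np.int64(171)]
in slicer -0.3126627460635536 80.34680667396508
knob [443.7 267.5 107.6]
pusher [array([ 4.532e+02, -2.630e+01,  9.890e+01, -3.000e-01]), np.float64(1.3), np.float64(21.3), np.int64(519)]
salt_shaker 0.67 [650. -27.  50.]
lemon 0.63 [ 621. -478.   42.]
spice_jar 0.77 [665. 121.  63.]
teaspoon 0.46 [ 659. -146.    5.]
sprout_01 0.77 [ 501. -457.   26.]
sprout_39 0.77 [ 501. -457.   26.]
honey_bottle 0.64 [490. 448.  74.]
top 500
cheese [array([419.5, 172.4,   7.9,  -0. ]), np.float64(2.0), np.float64(5.4), np.int64(500)]
in slicer -1.9092911605937992 79.45874443865384
knob [442.6 267.7 108.1]
pusher [array([509.1,  21.3, 137.7,   1. ]), np.float64(2.9), np.float64(9.6), np.int64(42)]
```

View pics/final.png

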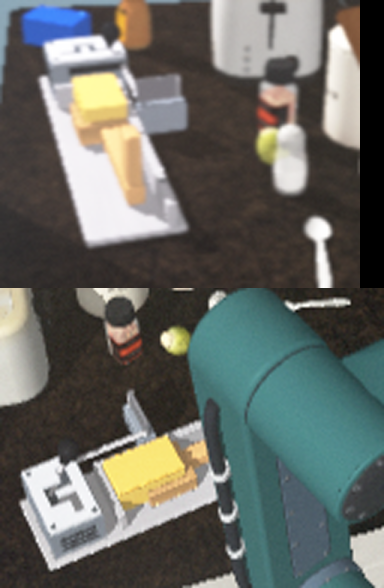

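The final picture shows the cheese against the stop plate and fence, the pusher upright on the bed with nothing holding it, and the lever in the back slot. The bystanders I could check are where they were. Handing in.

```bash
python3 -c "
from station import ticket; print(ticket.hand_in())"
```

```text
the job is handed in; nothing more can be done
None
```

The job is done and handed in at about 24 s of the 69 s allowed; no verdict was reported.

- **Lever:** I gripped the knob and took it through the zigzag, feeling the wall at each corner. It went to the end of the back slot, and the guard slid clear.
- **Feed:** I picked up the pusher by its handle, pressed the cheese to the fence with the side finger and fed it to the stop plate. I then lowered and released the pusher.
- **Last checks:**
  - **Lever knob:** both cameras put it at about (443, 267.6, 108) mm, which is the back slot.
  - **Cheese:** the cameras put it 0.3 mm (side) and 1.9 mm (top) off the fence line. Its middle is at slicer y 80.3 and 79.5 mm, where 80 is fully fed, and it is squared to the slicer.
  - **Pusher:** it is upright on the bed. The gripper is well clear and touches nothing.
  - **Bystanders:** six of the seven sit where they began. The network's mark for sprout_01 landed on the other sprout in the last check. In the picture sprout_01 still lies beside the salt shaker.
- **Disagreements:**
  - **Slicer yaw:** estimates ran from 7.8° to about 9°. Contact with the fence suggested about 8.3°, so I followed the contact force instead.
  - **Cheese edge fit:** it failed, so I used the depth fit.
  - **Last pusher fit:** the top camera's fit was useless because the arm hid the pusher. I relied on the side camera, whose fit was loose.

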